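# Load the cutter steriliser at the bread stall

## Robot

A 6-joint arm with a two-finger parallel gripper is mounted at the origin on the work surface. World frame = base frame: x ahead of the robot, y to its left, z up, the work surface at z = 0. Lengths are in mm, angles in rad, forces in N, time in s.
With the tool pointing down it reaches from about 350 to 975 mm from the base axis. Payload 7.1 kg.
Tool frame: the origin (TCP) lies on the front face of the gripper's body, between the roots of the fingers; the fingertips stand 80 mm ahead of it and the grasp point (between the pads) lies 61 mm ahead of it; z points along the fingers, y is the line along which they close (so a half turn about z gives the same grasp; the last joint's range is limited). The gripper opens to 88 mm and grips with 3 to 60 N. Pads are 20 mm wide; open, the fingers measure 115 mm over their backs; the gripper's body (75 mm by 178 mm) begins 61 mm behind the grasp point.
Start: joints at [-1.299, 0.423, 1.63, -0, 1.089, -0.019], TCP at [179.217, -598.737, 302.675] pointing down, gripper open.
Joint ranges: [-3, 3], [-0.9, 2.11], [0.09, 2.58], [-1.31, 4.45], [0.11, 2.69], [-2.54, 2.54]. Speed limits (rad/s): [2.39, 2.39, 3.01, 3.14, 3.14, 3.14].

## Interface

Orientations are given as a rotation vector (axis times angle).
In Python, from workcell import readout, vision, close_job gives the robot as it stands.
- The arm moves only by the tool servo_tool, never from a script. Its argument "plan" is a list that holds one entry, the list of rows, each a list of 7 numbers: the gripper command: -1 is fully open, 1 is shut, values between are in proportion, then the shift along the world's x, y, z in units of 40 mm (1.0 is 40 mm), then the turn, a rotation vector about the world's x, y, z in units of 5 degrees (1.0 is 5 degrees). A call has 1 to 5 rows; each row shifts and turns the commanded pose from where the row before left it; what a row does not reach is not made up. A row lasts 1/12 s, in which the tool goes at most 41.7 mm and 7.16 degrees, less where a joint would pass 70% of its speed; a pose out of reach is approached as far as the arm can. A call is refused whole if a number of a shift passes 1 or a number of a turn 1, either way. A call with a gripper value outside its range is refused whole. The fingers move at their own pace and stop on an object; the grip force is fixed at half the most. Time passes only in rows, so rows that do not move let the fingers close. It gives the time, the measured TCP pose, the force, the opening and the grip force at its end, in the units of the state.
- readout.get_obs(): the state, without advancing time (a new reading comes with each control period).
- vision.get_image(name): name is "scene" or "top" or "wrist"; returns the picture (400x640x3 uint8, red, green, blue); there is no depth.
- vision.camera_params(name): a dict with "fx", "fy", "cx", "cy" (pixels), "D" ([k1, k2, p1, p2, k3] as OpenCV has them; the pictures are not rectified), "rvec" (rotation vector, rad) and "tvec" (3), from world to camera coordinates, as OpenCV has them; the wrist camera has in their place "hand_eye" (4x4, takes a point from camera to tool coordinates, whose origin is the TCP and whose axes are the flange's). Camera axes: x right, y down, z forward; pixel columns grow to the right and rows downward; lengths in mm; the calibration is good to about 2 mm. A picture is of the moment at which its call begins: read the wrist's pose just before it. camera_params takes no time and is no camera call.
- close_job(): hands the job in; it is judged then, once.
The state is a dict: "t": time; "qpos": joint angles; "qvel": joint speeds; "joint_torque": joint torques, N m; "ee_pos": TCP position; "orientation": TCP orientation; "ft_force": force on the tool from outside, world axes, zero at the start; "moment": the same for the moment, N m; "width": finger opening in mm; "grasp_force": force on a finger pad.
Only numpy, scipy, OpenCV 4.12 (cv2) and the standard library are available. Lean on these libraries where they do the work, as an engineer would, in place of code of your own. Each camera call takes 0.05 s, during which the arm holds its last target. There are 200 camera calls.

## Task

Put every bread cutter that is out on the table into the steriliser: push each steel tube fully home over a spigot of its own width, one tube to a spigot. Then press the clear hood shut until it catches, and after that turn the timer clockwise to its fifth click after the zero mark. Leave the glove box and the jar where they are.

Things in the scene. Friction and masses are not known exactly. Their poses are not given: they have to be found in the camera images.
- steriliser: tabletop steriliser for cutters, fixed to the table: white base 220 mm (own x) by 345 mm (own y), its flat deck 30 mm above the table, origin on the table under the middle of the hooded half; own y runs from -230 mm (front apron with the timer) to +115 mm (hinge side), x from -110 to +110 mm, z up
- hood (a joint): angle of the clear hinged hood in rad: 0 shut, grows as it opens, stop at 1.95; starts standing open. Stiff hinge: stays where it is left (1 to 4 N at the free edge moves it). In the last 0.08 rad a sprung catch resists with about 9 N at the free edge, then snaps and holds it at 0; shut means below 0.02
- hood_hinge (a point): middle of the hood's hinge axis, 32 mm above the table at the steriliser's own (0, +105 mm); frame turns with the hood: x along the axis, -y towards the free edge, z out of the hood's top (up when shut). The hood is an open-bottomed box 200 mm wide, 210 mm from hinge to free edge, 62 mm deep; when open its deep side lies behind the hinge
- hood_tab (a point): middle of the outer face (upward when shut) of the black tab on the hood's free edge, 226 mm from the hinge axis. Tab 60 mm wide (x), 4 mm thick, level with the hood's rim, standing out from its front wall (210 to 241 mm from the axis); points up when open. Push this face to close; when shut it is 36 mm above the table. Frame as hood_hinge
- timer (a joint): angle of the timer knob in rad: 0 with the pointer at the long zero mark, grows clockwise seen from above, stops at 0 and 4.22; a click (detent) every 0.5236 rad (30 degrees), eight in all, the fifth at 2.618; about 0.06 N m to turn over a click, and the knob settles at the nearest click when let go
- timer_grip (a point): grip point of the black timer knob, on its vertical axis, 76 mm above the table, mid bar: an upright bar 46 mm long (own x), 14 mm thick, its top 86 mm above the table, on a 50 mm disc and a white 72 mm plinth, at the steriliser's own (-40, -172 mm). White pointer on the bar's -x half: at 0 it points to the steriliser's -x, the long mark; then a short mark per click
- wide1: wide bread cutter: plain bare steel tube open at both ends, outside diameter 56 mm, wall 3 mm, inside diameter 50 mm, height 50 mm, stands upright on the table at the start; origin at its middle (on its axis, 25 mm from either end), z along the tube axis. Either end may go down. Fits the spigots of its own width (spigot_w1, w2). May be absent.
- wide2: wide bread cutter: plain bare steel tube open at both ends, outside diameter 56 mm, wall 3 mm, inside diameter 50 mm, height 50 mm, stands upright on the table at the start; origin at its middle (on its axis, 25 mm from either end), z along the tube axis. Either end may go down. Fits the spigots of its own width (spigot_w1, w2). May be absent.
- narrow1: narrow bread cutter: plain bare steel tube open at both ends, outside diameter 40 mm, wall 3 mm, inside diameter 34 mm, height 50 mm, stands upright on the table at the start; origin at its middle (on its axis, 25 mm from either end), z along the tube axis. Either end may go down. Fits the spigots of its own width (spigot_n1, n2, n3). May be absent.
- narrow2: narrow bread cutter: plain bare steel tube open at both ends, outside diameter 40 mm, wall 3 mm, inside diameter 34 mm, height 50 mm, stands upright on the table at the start; origin at its middle (on its axis, 25 mm from either end), z along the tube axis. Either end may go down. Fits the spigots of its own width (spigot_n1, n2, n3). May be absent.
- narrow3: narrow bread cutter: plain bare steel tube open at both ends, outside diameter 40 mm, wall 3 mm, inside diameter 34 mm, height 50 mm, stands upright on the table at the start; origin at its middle (on its axis, 25 mm from either end), z along the tube axis. Either end may go down. Fits the spigots of its own width (spigot_n1, n2, n3). May be absent.
- spigot_w1 (a point): foot of a wide spigot (own -48, +45 mm): centre of a plain grey round post where it rises from the deck, 47 mm diameter, 28 mm tall, its top 5 mm a 45-degree cone; point axes as the steriliser's. A cutter seated fully home stands on the deck, its lower end at this height (30 mm above the table), with 1.5 mm radial clearance
- spigot_w2 (a point): foot of a wide spigot (own +48, +45 mm): centre of a plain grey round post where it rises from the deck, 47 mm diameter, 28 mm tall, its top 5 mm a 45-degree cone; point axes as the steriliser's. A cutter seated fully home stands on the deck, its lower end at this height (30 mm above the table), with 1.5 mm radial clearance
- spigot_n1 (a point): foot of a narrow spigot (own -62, -50 mm): centre of a plain grey round post where it rises from the deck, 31 mm diameter, 28 mm tall, its top 5 mm a 45-degree cone; point axes as the steriliser's. A cutter seated fully home stands on the deck, its lower end at this height (30 mm above the table), with 1.5 mm radial clearance
- spigot_n2 (a point): foot of a narrow spigot (own 0, -50 mm): centre of a plain grey round post where it rises from the deck, 31 mm diameter, 28 mm tall, its top 5 mm a 45-degree cone; point axes as the steriliser's. A cutter seated fully home stands on the deck, its lower end at this height (30 mm above the table), with 1.5 mm radial clearance
- spigot_n3 (a point): foot of a narrow spigot (own +62, -50 mm): centre of a plain grey round post where it rises from the deck, 31 mm diameter, 28 mm tall, its top 5 mm a 45-degree cone; point axes as the steriliser's. A cutter seated fully home stands on the deck, its lower end at this height (30 mm above the table), with 1.5 mm radial clearance
- glove_box: blue carton of disposable gloves 110 x 220 x 75 mm, bystander, origin under its centre
- salt_jar: jar with a white lid, 56 mm wide, 85 mm tall, bystander, origin under its centre
Mind the look-alikes: they are no part of the job. What is shaped like the narrow2 but orange or red is not meant. What is shaped like the wide2 but red is not meant.

How it is judged:
By the outcome, as a careful person would: the job done as asked, in the order asked, and still so for the second after the job is handed in, with the robot touching nothing.
Of wide1, wide2, narrow1, narrow2, narrow3 only 3 to 5 are there at a start; the rules pass over those that are not, and their reading is None.
At some moment in a run one of wide1, wide2, narrow1, narrow2, narrow3 may be knocked a few centimetres aside while the robot is not near it.
It also fails if it takes over 210 s, if anything falls off the work surface, if the arm or the gripper's body presses on something with over 40 N, if the wrist force passes 120 N, or if a joint passes its speed limit or range.

## Working session

There is one attempt and no reset: what is moved stays moved. The work goes in short steps, Python scripts to look and compute and a tool call to move; the robot and the scene stay as the last step left them, time stands still between calls to the robot, and variables do not carry over. Pictures are saved under pics/ and viewed, at most 14 in all, crops included, and the job is handed in when it is done.

Besides the shell and the picture viewer there is one more tool, called after "Emit:" in YAML: its name, and indented under it one key for each argument. servo_tool: Moves the arm, as the interface text tells. Its arguments: {"type":"object","properties":{"plan":{"type":"array"}},"required":["plan"]}

```bash
mkdir -p pics; cat > h.py <<'E'
import numpy as np,cv2
from workcell import readout,vision,close_job
def cam(n,obs=None):
    p=vision.camera_params(n);K=np.array([[p['fx'],0,p['cx']],[0,p['fy'],p['cy']],[0,0,1.]]);D=np.array(p['D'],float)
    if n=='wrist':
        o=obs or readout.get_obs();T=np.eye(4);T[:3,:3]=cv2.Rodrigues(np.array(o['orientation'],float))[0];T[:3,3]=o['ee_pos']
        M=np.linalg.inv(T@np.array(p['hand_eye']));R=M[:3,:3];t=M[:3,3]
    else: R=cv2.Rodrigues(np.array(p['rvec'],float))[0];t=np.array(p['tvec'],float).ravel()
    return K,D,R,t
def ray(c,uv,z):
    K,D,R,t=c;q=cv2.undistortPoints(np.array(uv,float).reshape(-1,1,2),K,D).reshape(-1,2)
    d=np.c_[q,np.ones(len(q))]@R;C=-R.T@t
    return C+d*((z-C[2])/d[:,2])[:,None]
def proj(c,P):
    K,D,R,t=c;return cv2.projectPoints(np.array(P,float).reshape(-1,1,3),cv2.Rodrigues(R)[0],t,K,D)[0].reshape(-1,2)
def snap(n,name):
    o=readout.get_obs();im=cv2.cvtColor(vision.get_image(n),cv2.COLOR_RGB2BGR);cv2.imwrite(f'pics/{name}.png',im);return im,cam(n,o)
E
python3 - <<'E'
from h import *
for n in ['scene','top','wrist']:
    im,c=snap(n,n+'0');print(n,-c[2].T@c[3],c[2][2])
o=readout.get_obs();print(o)
E
```

```text
scene [ 979.56261957 -615.4955225   947.94696234] [-0.39445007  0.51240414 -0.76279167]
top [ 316.44002864  -31.9635924  1215.37019864] [ 0.1660764   0.01193615 -0.98604065]
wrist [ 245.84626635 -578.01727309  384.4313828 ] [-0.24512018 -0.07053267 -0.9669236 ]
{'t': 0.15, 'qpos': array([-1.29899736e+00,  4.23696744e-01,  1.63047717e+00, -5.90173520e-06,
        1.08857854e+00, -1.89759430e-02]), 'qvel': array([-0.00065906, -0.00198852, -0.00158561, -0.00011007, -0.00186295,
        0.00166409]), 'joint_torque': array([-1.10709648e-04, -5.44982886e+01, -2.73919469e+01,  6.43697334e-02,
        2.04566913e-02, -6.55762506e-05]), 'ee_pos': array([ 179.1364898 , -598.44532749,  302.07522276]), 'orientation': array([-3.10730998e+00, -4.54978430e-01,  2.37744045e-04]), 'ft_force': array([-0.71566378,  0.34344594,  0.37644983]), 'moment': array([-0.01091716, -0.01446951,  0.00349626]), 'grasp_force': 0.0, 'width': 88.06133181204065}
```

View pics/top0.png

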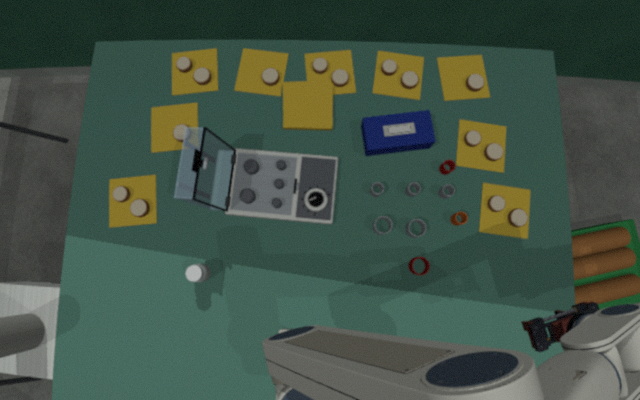

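View pics/scene0.png

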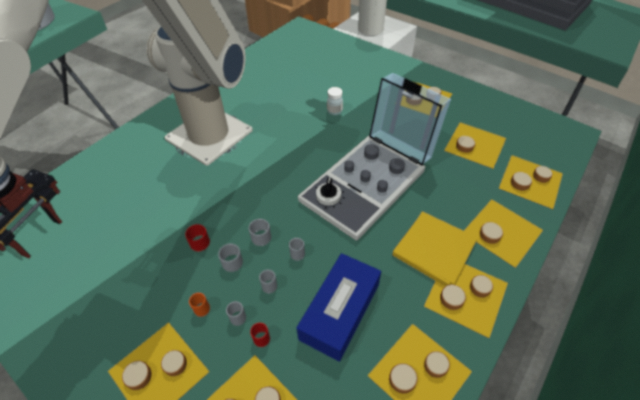

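```bash
python3 - <<'E'
from h import *
im=cv2.imread('pics/top0.png')
cv2.imwrite('pics/c1.png',cv2.resize(im[145:285,215:475],None,fx=3,fy=3,interpolation=cv2.INTER_CUBIC))
E
```

```text
(no output)
```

View pics/c1.png

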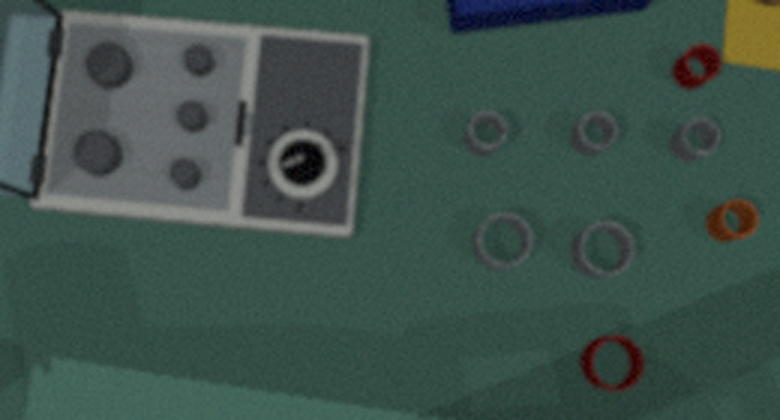

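The crop shows five bare-steel tubes: narrow at (488,131), (597,131), (700,136) and wide at (504,240), (605,247). The look-alikes are excluded by colour: red narrow (697,66), orange narrow (732,219) and red wide (612,362). The spigots are dark discs on the deck and the knob is at (302,162).

```bash
cat > fit.py <<'E'
from h import *
own=np.array([[-48,45],[48,45],[-62,-50],[0,-50],[62,-50],[-40,-172]],float)
def fit(own,w):
    a=own-own.mean(0);b=w-w.mean(0);th=np.arctan2((a[:,0]*b[:,1]-a[:,1]*b[:,0]).sum(),(a*b).sum())
    R=np.array([[np.cos(th),-np.sin(th)],[np.sin(th),np.cos(th)]]);t=w.mean(0)-R@own.mean(0)
    return th,R,t,w-(own@R.T+t)
E
python3 - <<'E'
from fit import *
c=cam('top')
f=lambda u:np.array(u)/3+[214.7,144.7]
# -x own: knob side (own x -40). bottom of picture = world -x
sp=[(97,153),(110,65),(186,173),(193,116),(199,60),(302,163)]
P=np.array([ray(c,[f(s)],z)[0] for s,z in zip(sp,[58]*5+[60])])[:,:2]
th,R,t,r=fit(own,P);print('th',th,t,r.round(1).tolist())
for n,u in dict(n1=(488,131),n2=(597,131),n3=(700,136),w1=(504,240),w2=(605,247),or_=(735,218),redw=(612,362)).items(): print(n,ray(c,[f(u)],50)[0].round(1))
E
```

```text
th -0.06602531356663684 [560.35518031 168.84566212] [[-0.1, -0.0], [-1.2, -1.7], [1.5, -0.3], [0.1, -0.7], [-1.3, -0.1], [0.9, 2.9]]
n1 [ 550.8 -191.    50. ]
n2 [ 553.8 -306.    50. ]
n3 [ 551.4 -415.7   50. ]
w1 [ 436.5 -207.9   50. ]
w2 [ 431.7 -312.9   50. ]
or_ [ 465.2 -450.5   50. ]
redw [ 314.2 -319.    50. ]
```

Emit:
servo_tool:
  plan:
    - [[-1,0.8,0.75,0.3,0,0,-0.7],[-1,0.8,0.75,0.3,0,0,-0.7],[-1,0.8,0.75,0.3,0,0,-0.7],[-1,0.8,0.75,0.3,0,0,-0.7],[-1,0.8,0.75,0.3,0,0,-0.5]]

```text
t: 0.57
ee_pos: [326.7, -459.8, 357.9]
orientation: [-3.141, 0.001, 0.0]
ft_force: [0.2, -1.2, -0.3]
width: 87.7
grasp_force: 0.0
```

Emit:
servo_tool:
  plan:
    - [[-1,0.8,0.75,0.1,0,0,0],[-1,0.8,0.75,0.1,0,0,0],[-1,0.8,0.75,0.1,0,0,0],[-1,0.8,0.75,0.1,0,0,0],[-1,0.8,0.75,0.1,0,0,0]]

```text
t: 0.98
ee_pos: [478.2, -317.6, 376.7]
orientation: [-3.142, -0.004, 0.0]
ft_force: [0.5, -1.0, -0.1]
width: 88.0
grasp_force: 0.0
```

```bash
python3 - <<'E'
from h import *
im,c=snap('wrist','w1');snap('top','t1')
o=readout.get_obs();print(o['t'],o['ee_pos'],o['orientation'],o['qpos'],-c[2].T@c[3],c[0][0])
for P in [(551,-191,50),(554,-306,50),(551,-416,50),(436,-208,50),(432,-313,50)]: print(proj(c,P))
E
```

```text
1.0833 [ 480.72398676 -315.76632759  377.07692196] [-3.14116153e+00 -1.32564527e-02 -3.06089695e-03] [-6.02446710e-01  2.71439023e-01  1.67067728e+00  1.54732649e-03
  1.19810465e+00  9.59346759e-01] [ 547.87515395 -316.88288132  459.16202988] [301.80193972   0.         317.54621064]
[[222.24502466 118.75790685]]
[[309.6053588  116.28287305]]
[[393.36385836 118.96312282]]
[[240.45419022 203.10995383]]
[[314.98729784 206.00160401]]
```

View pics/w1.png

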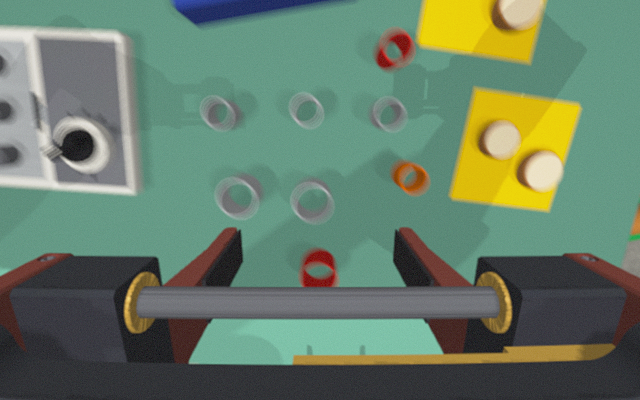

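Emit:
servo_tool:
  plan:
    - [[-1,0,0,0,0,0,0],[-1,0,0,0,0,0,0]]

```text
t: 1.25
ee_pos: [476.7, -319.5, 376.2]
orientation: [-3.141, -0.005, 0.001]
ft_force: [0.7, -0.1, -0.7]
width: 87.8
grasp_force: 0.0
```

```bash
cat > tubes.py <<'E'
from h import *
def tubes(n,name,guess,smax=60):
    im,c=snap(n,name);hsv=cv2.cvtColor(cv2.GaussianBlur(im,(3,3),0),cv2.COLOR_BGR2HSV)
    m=((hsv[...,1]<smax)&(hsv[...,2]>60)).astype(np.uint8)*255
    m=cv2.morphologyEx(m,cv2.MORPH_CLOSE,np.ones((3,3)));out=[]
    cs=cv2.findContours(m,cv2.RETR_EXTERNAL,cv2.CHAIN_APPROX_NONE)[0];cs=[cv2.convexHull(k) for k in cs if cv2.contourArea(cv2.convexHull(k))>120]
    for g in guess:
        p=proj(c,(g[0],g[1],28))[0];best=None
        for k in cs:
            M=cv2.moments(k);q=np.array([M['m10'],M['m01']])/M['m00']
            d=np.hypot(*(q-p))
            if best is None or d<best[0]:best=(d,q,k)
        d,q,k=best;x,y,w,h=cv2.boundingRect(k)
        out.append(ray(c,[q],28)[0]);print('px',q.round(1),'pred',p.round(1),'box',w,h,'->',out[-1].round(1)[:2])
    return im,m,c,out
G=[(551,-191),(554,-306),(551,-416),(436,-208),(432,-313)]
E
python3 - <<'E'
from tubes import *
im,m,c,o=tubes('wrist','w2',G); cv2.imwrite('pics/m2.png',np.vstack([im[80:240,160:460],cv2.cvtColor(m,8)[80:240,160:460]]))
tubes('top','t2',G)
E
```

```text
px [222.7 115. ] pred [225.6 117.5] box 39 33 -> [ 554.3 -187.1]
px [307.7 112.1] pred [308.7 115.2] box 32 33 -> [ 558.1 -304.7]
px [389.2 116. ] pred [388.4 117.7] box 37 33 -> [ 553.4 -416.9]
px [240.9 197. ] pred [242.7 198.1] box 47 45 -> [ 437.7 -205.4]
px [313.6 201.8] pred [313.9 200.9] box 40 46 -> [ 430.5 -312.6]
px [376.5 188.8] pred [376.4 189.6] box 15 15 -> [ 553.6 -191.3]
px [412.  188.8] pred [412.1 189.6] box 12 15 -> [ 556.6 -305.8]
px [412.  188.8] pred [446.  191.5] box 12 15 -> [ 556.6 -305.8]
px [382.3 224.8] pred [381.7 225.5] box 20 20 -> [ 438.4 -210. ]
px [382.3 224.8] pred [414.8 227.6] box 20 20 -> [ 438.4 -210. ]
```

View pics/m2.png

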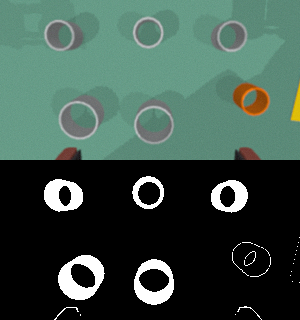

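Emit:
servo_tool:
  plan:
    - [[-1,0.48,0.82,-1,0,0,0],[-1,0.48,0.82,-1,0,0,0],[-1,0.48,0.82,-1,0,0,0],[-1,0.48,0.82,-0.9,0,0,0],[-1,0,0,0,0,0,0]]

```text
t: 1.77
ee_pos: [534.3, -216.0, 251.8]
orientation: [-3.137, -0.005, 0.012]
ft_force: [-1.2, 0.2, -0.3]
width: 88.0
grasp_force: 0.0
```

Emit:
servo_tool:
  plan:
    - [[-1,0,0,0,0,0,0],[-1,0,0,0,0,0,0]]

```text
t: 1.93
ee_pos: [535.7, -220.4, 257.8]
orientation: [3.141, 0.003, 0.001]
ft_force: [0.2, -0.3, -0.0]
width: 87.8
grasp_force: 0.0
```

```bash
python3 - <<'E'
from tubes import *
im,m,c,o=tubes('wrist','w3',[(554,-189)])
o=readout.get_obs();print(o['ee_pos'],o['orientation'])
E
```

```text
px [287.4 173.2] pred [288.4 171.9] box 43 45 -> [ 552.7 -188. ]
[ 535.88713814 -220.68821906  258.46165609] [3.14061453e+00 1.81271055e-03 2.36650535e-03]
```

View pics/w3.png

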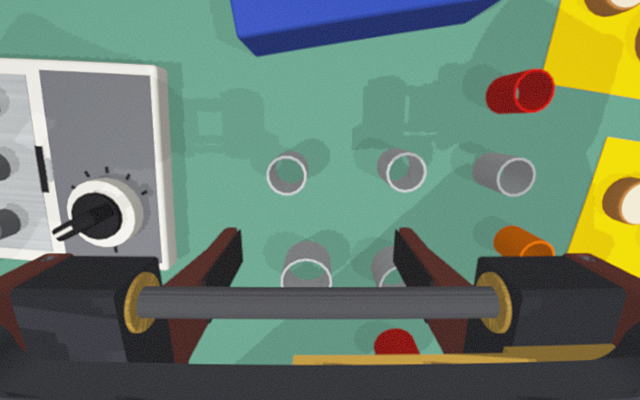

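Emit:
servo_tool:
  plan:
    - [[-1,0.44,0.8,-0.2,0,0,0],[-1,0,0,-0.95,0,0,0],[-1,0,0,-0.95,0,0,0],[-1,0,0,-0.95,0,0,0],[-1,0,0,-0.95,0,0,0]]

```text
t: 2.4
ee_pos: [554.4, -188.9, 97.9]
orientation: [3.14, 0.002, 0.007]
ft_force: [0.3, 0.5, -0.3]
width: 88.1
grasp_force: 0.0
```

Emit:
servo_tool:
  plan:
    - [[-1,0,0,0,0,0,0],[-1,0,0,0,0,0,0]]

```text
t: 2.57
ee_pos: [552.7, -188.1, 97.0]
orientation: [-3.141, -0.002, 0.004]
ft_force: [0.1, -1.2, 1.4]
width: 88.0
grasp_force: 0.0
```

Emit:
servo_tool:
  plan:
    - [[1,0,0,0,0,0,0],[1,0,0,0,0,0,0],[1,0,0,0,0,0,0],[1,0,0,0,0,0,0],[1,0,0,0,0,0,0]]

```text
t: 2.98
ee_pos: [554.3, -187.3, 98.9]
orientation: [3.141, 0.004, 0.004]
ft_force: [-0.2, -0.3, -0.0]
width: 58.0
grasp_force: 0.0
```

Emit:
servo_tool:
  plan:
    - [[1,0,0,0,0,0,0],[1,0,0,0,0,0,0],[1,0,0,0,0,0,0]]

```text
t: 3.23
ee_pos: [553.7, -187.0, 97.5]
orientation: [3.141, 0.005, 0.001]
ft_force: [-0.5, 0.1, 4.7]
width: 38.4
grasp_force: 30.0
```

Emit:
servo_tool:
  plan:
    - [[1,0,0,0.9,0,0,0],[1,0,0,0.9,0,0,0],[1,0,0,0.9,0,0,0],[1,-0.2,0.85,0.27,0,0,0],[1,-0.2,0.85,0.27,0,0,0]]

```text
t: 3.65
ee_pos: [538.4, -119.5, 229.0]
orientation: [3.141, -0.0, 0.006]
ft_force: [-0.6, 0.6, -1.8]
width: 38.8
grasp_force: 30.0
```

Emit:
servo_tool:
  plan:
    - [[1,-0.2,0.85,0.27,0,0,0],[1,-0.2,0.85,0.27,0,0,0],[1,-0.2,0.85,0.27,0,0,0],[1,-0.2,0.85,0.27,0,0,0],[1,-0.2,0.85,0.27,0,0,0]]

```text
t: 4.07
ee_pos: [496.6, 52.5, 281.2]
orientation: [3.142, 0.004, -0.001]
ft_force: [1.7, -0.5, -0.4]
width: 38.9
grasp_force: 30.0
```

Emit:
servo_tool:
  plan:
    - [[1,-0.2,0.85,0.27,0,0,0],[1,-0.2,0.85,0.27,0,0,0],[1,0,0,0,0,0,0],[1,0,0,0,0,0,0],[1,0,0,0,0,0,0]]

```text
t: 4.48
ee_pos: [481.3, 118.9, 302.2]
orientation: [3.141, 0.006, -0.001]
ft_force: [0.9, 0.1, -0.6]
width: 39.0
grasp_force: 30.0
```

```bash
python3 - <<'E'
from h import *
im,c=snap('wrist','w4')
o=readout.get_obs();print(o['t'],o['ee_pos'],o['orientation'],o['width'])
for P in [(495,123,58),(557,119,58),(619,115,58),(515.5,217,58),(611,210.5,58)]: print(proj(c,P)[0])
print('tube top',proj(c,np.array(o['ee_pos'])-[0,0,46])[0])
E
```

```text
4.5333 [481.32527762 118.36980933 301.95296482] [ 3.14108194e+00  4.00438751e-03 -1.65421770e-03] 39.21047991707027
[314.68050456 173.71314997]
[318.54095875 114.99953415]
[322.77572681  50.79864925]
[227.66305543 154.77093509]
[227.71155105  59.54333972]
tube top [320.33491465 273.54273825]
```

View pics/w4.png

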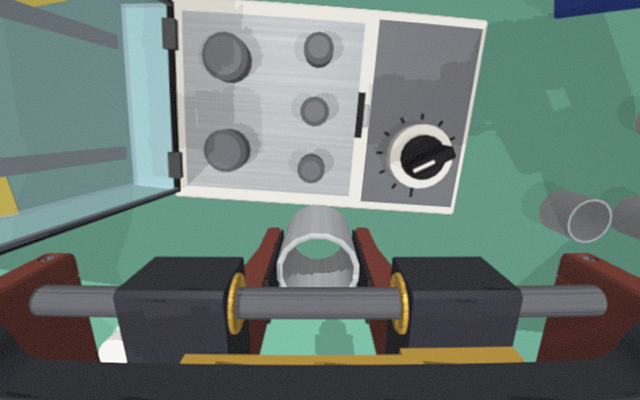

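```bash
python3 - <<'E'
from fit import *
import pickle
im=cv2.imread('pics/w4.png');o=readout.get_obs();c=cam('wrist',o)
g=cv2.cvtColor(im,cv2.COLOR_BGR2GRAY);P=[]
roi=g[0:200,185:355];print(np.percentile(roi,[5,50,95]))
m=(roi<135).astype(np.uint8);m=cv2.morphologyEx(m,cv2.MORPH_OPEN,np.ones((5,5)))
cs=cv2.findContours(m,cv2.RETR_EXTERNAL,cv2.CHAIN_APPROX_NONE)[0]
for k in cs:
    if cv2.contourArea(k)>200:
        x,y,w,h=cv2.boundingRect(k);print(x+185,y,w,h)
for th in (105,120,135):
    m=(g<th).astype(np.uint8);m[:, :185]=0;m[:,352:]=0;m[200:]=0
    m=cv2.morphologyEx(m,cv2.MORPH_OPEN,np.ones((5,5)))
    n,l,s,ce=cv2.connectedComponentsWithStats(m);print(th,[(s[i].tolist(),ce[i].round(1).tolist()) for i in range(1,n) if s[i][4]>200])
cv2.imwrite('pics/c4.png',cv2.resize(im[0:230,180:480],None,fx=2.6,fy=2.6,interpolation=cv2.INTER_CUBIC))
E
```

```text
[105. 189. 232.]
298 154 27 29
204 129 47 43
301 97 28 29
304 34 30 34
202 32 50 51
105 [([229, 55, 22, 28, 219], [242.5, 70.5]), ([233, 131, 17, 33, 311], [242.2, 146.3])]
120 [([202, 32, 33, 44, 1048], [218.0, 51.8]), ([219, 44, 33, 39, 529], [239.3, 67.2]), ([306, 51, 27, 16, 254], [319.2, 59.5]), ([220, 129, 30, 40, 509], [238.4, 145.7]), ([204, 132, 14, 24, 228], [210.3, 143.9])]
135 [([202, 32, 50, 51, 1970], [226.4, 57.2]), ([304, 34, 30, 34, 636], [318.2, 51.3]), ([301, 97, 28, 29, 643], [314.4, 111.0]), ([204, 129, 47, 43, 1605], [226.7, 149.4]), ([298, 154, 27, 29, 622], [310.8, 167.9])]
```

View pics/c4.png

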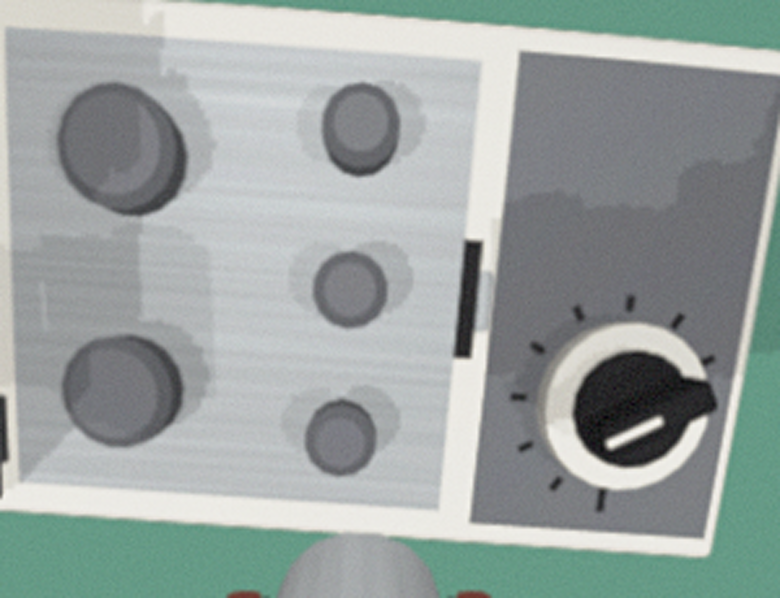

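```bash
python3 - <<'E'
from fit import *
o=readout.get_obs();c=cam('wrist',o)
for z in (44,47):
    P=ray(c,[(227.5,150.3),(227,57.5),(311.2,168.3),(314.8,111.3),(318.7,51.2)],z)[:,:2]
    th,R,t,r=fit(own[:5],P);print(th,t,r.round(1).tolist());print((own@R.T+t).round(1).tolist())
# cross-check: white front outer corners at deck z=30: (485,21),(452,212) own (110,-230),(-110,-230)
Q=ray(c,[(180+792/2.6,75/2.6),(180+708/2.6,553/2.6)],30)[:,:2];print(Q,Q@np.eye(2)-(np.array([[110,-230],[-110,-230]])@R.T+t))
E
```

```text
-0.06893312623403643 [564.00028342 172.2908018 ] [[-0.1, -0.2], [0.6, 0.3], [0.1, -0.2], [0.5, -0.1], [-1.0, 0.1]]
[[519.2, 220.5], [615.0, 213.9], [498.7, 126.7], [560.6, 122.4], [622.4, 118.1], [512.2, 3.5]]
-0.06893312623403652 [563.89330283 171.92785588] [[0.2, -0.7], [0.1, -0.2], [0.6, 0.1], [0.5, 0.3], [-1.5, 0.5]]
[[519.1, 220.1], [614.9, 213.5], [498.6, 126.3], [560.4, 122.0], [622.3, 117.8], [512.1, 3.1]]
[[648.42330964 -60.03396488]
 [441.99056658 -47.26918233]] [[-9.36668325  5.06858151]
 [ 3.67808529  2.68008377]]
```

Emit:
servo_tool:
  plan:
    - [[1,0.88,0,-0.4,0,0,0],[1,0.88,0,-0.4,0,0,0],[1,0.88,0,-0.4,0,0,0],[1,0.88,0,-0.4,0,0,0],[1,0,0,-0.85,0,0,0]]

```text
t: 4.95
ee_pos: [630.5, 117.3, 206.3]
orientation: [-3.14, 0.001, -0.018]
ft_force: [-0.3, 0.8, 0.0]
width: 38.6
grasp_force: 30.0
```

Emit:
servo_tool:
  plan:
    - [[1,0,0,-0.85,0,0,0],[1,0,0,0,0,0,0],[1,0,0,0,0,0,0],[1,0,0,0,0,0,0]]

```text
t: 5.28
ee_pos: [622.9, 118.2, 171.4]
orientation: [-3.142, -0.002, -0.001]
ft_force: [-0.2, -0.2, 0.2]
width: 39.0
grasp_force: 30.0
```

```bash
python3 - <<'E'
from h import *
im,c=snap('wrist','w5')
o=readout.get_obs();print(o['t'],o['ee_pos'],o['orientation'],o['width'],o['qpos'])
E
```

```text
5.3333 [623.3585416  118.50122806 172.41885531] [-3.14119081e+00 -3.05430078e-03 -3.95870981e-03] 38.81589669834829 [ 1.69114984e-01  5.98743093e-01  1.68406185e+00 -3.91350410e-05
  8.56236159e-01  1.73799224e+00]
```

View pics/w5.png

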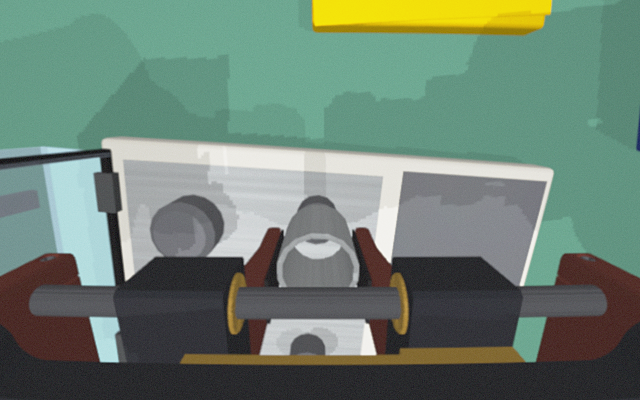

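The held tube at (318,262) lines up with spigot n3 behind it at column 317; I lower it.

Emit:
servo_tool:
  plan:
    - [[1,0,0,-0.4,0,0,0],[1,0,0,-0.3,0,0,0],[1,0,0,-0.2,0,0,0],[1,0,0,0,0,0,0]]

```text
t: 5.67
ee_pos: [621.7, 118.9, 133.8]
orientation: [3.141, 0.005, -0.002]
ft_force: [-0.8, 0.8, -0.8]
width: 39.0
grasp_force: 30.0
```

Emit:
servo_tool:
  plan:
    - [[1,0,0,-0.1,0,0,0],[1,0,0,-0.1,0,0,0],[1,0,0,0,0,0,0]]

```text
t: 5.92
ee_pos: [622.8, 119.2, 127.2]
orientation: [-3.141, -0.005, -0.002]
ft_force: [-0.7, 0.3, 1.2]
width: 38.9
grasp_force: 30.0
```

Emit:
servo_tool:
  plan:
    - [[1,0,0,-0.07,0,0,0],[1,0,0,0,0,0,0]]

```text
t: 6.08
ee_pos: [623.1, 119.2, 126.9]
orientation: [-3.141, -0.005, -0.003]
ft_force: [-7.5, -1.5, 23.5]
width: 38.7
grasp_force: 30.0
```

Emit:
servo_tool:
  plan:
    - [[-1,0,0,0,0,0,0],[-1,0,0,0,0,0,0],[-1,0,0,0,0,0,0],[-1,0,0,0,0,0,0]]

```text
t: 6.42
ee_pos: [622.3, 119.0, 123.5]
orientation: [3.142, 0.004, -0.0]
ft_force: [0.6, -0.2, 0.2]
width: 62.1
grasp_force: 0.0
```

Emit:
servo_tool:
  plan:
    - [[-1,0,0,0.9,0,0,0],[-1,0,0,0.9,0,0,0],[-1,-0.2,-0.9,0.4,0,0,0],[-1,-0.2,-0.9,0.4,0,0,0],[-1,-0.2,-0.9,0.4,0,0,0]]

```text
t: 6.83
ee_pos: [598.0, 10.4, 244.5]
orientation: [3.142, 0.007, 0.001]
ft_force: [1.0, -0.1, 0.3]
width: 87.7
grasp_force: 0.0
```

```bash
python3 - <<'E'
from tubes import *
snap('scene','s6')
im,m,c,o=tubes('top','t6',[(554,-305),(553.5,-416.5),(437.5,-206),(430.5,-312.6),(553,-188)])
o=readout.get_obs();print(o['ee_pos'])
E
```

```text
px [417.2 227.4] pred [411.8 189.6] box 18 19 -> [ 432.7 -320.8]
px [417.2 227.4] pred [446.1 190.7] box 18 19 -> [ 432.7 -320.8]
px [383.  224.5] pred [381.  225.1] box 20 19 -> [ 439.3 -212.2]
px [417.2 227.4] pred [414.6 228.1] box 18 19 -> [ 432.7 -320.8]
px [383.  224.5] pred [375.5 189. ] box 20 19 -> [ 439.3 -212.2]
[598.50112208   7.07505903 246.08253085]
```

Emit:
servo_tool:
  plan:
    - [[-1,-0.18,-0.97,0,0,0,0],[-1,-0.18,-0.97,0,0,0,0],[-1,-0.18,-0.97,0,0,0,0],[-1,-0.18,-0.97,0,0,0,0],[-1,-0.18,-0.97,0,0,0,0]]

```text
t: 7.35
ee_pos: [561.9, -184.0, 243.1]
orientation: [-3.141, -0.006, 0.001]
ft_force: [0.5, -0.5, -0.1]
width: 87.6
grasp_force: 0.0
```

Emit:
servo_tool:
  plan:
    - [[-1,-0.18,-0.97,0,0,0,0],[-1,-0.18,-0.97,0,0,0,0],[-1,-0.18,-0.97,0,0,0,0],[-1,0,0,0,0,0,0],[-1,0,0,0,0,0,0]]

```text
t: 7.77
ee_pos: [540.4, -300.8, 242.8]
orientation: [-3.141, 0.001, 0.001]
ft_force: [0.2, -0.3, -0.2]
width: 88.0
grasp_force: 0.0
```

```bash
python3 - <<'E'
from tubes import *
im,m,c,o=tubes('wrist','w7',[(557,-305),(553.5,-416.5)])
o=readout.get_obs();print(o['t'],o['ee_pos'],o['orientation'])
E
```

```text
px [323.  177.1] pred [322.8 175.8] box 44 48 -> [ 555.6 -305.2]
px [433.7 180. ] pred [433.8 179.2] box 58 48 -> [ 552.7 -416.4]
7.8167 [ 540.55216712 -299.38275083  242.83929823] [-3.14055154e+00 -1.91617591e-03  1.48242043e-03]
```

Emit:
servo_tool:
  plan:
    - [[-1,0.38,-0.12,-0.64,0,0,0],[-1,0,0,-1,0,0,0],[-1,0,0,-1,0,0,0],[-1,0,0,-1,0,0,0],[-1,0,0,0,0,0,0]]

```text
t: 8.23
ee_pos: [552.1, -299.5, 89.8]
orientation: [-3.134, -0.008, 0.02]
ft_force: [-2.3, 1.9, -0.8]
width: 87.7
grasp_force: 0.0
```

Emit:
servo_tool:
  plan:
    - [[1,0,0,0,0,0,0],[1,0,0,0,0,0,0],[1,0,0,0,0,0,0],[1,0,0,0,0,0,0],[1,0,0,0,0,0,0]]

```text
t: 8.65
ee_pos: [557.1, -304.7, 100.7]
orientation: [3.14, 0.005, 0.006]
ft_force: [-0.8, -0.4, -0.0]
width: 58.4
grasp_force: 0.0
```

Emit:
servo_tool:
  plan:
    - [[1,0,0,0,0,0,0],[1,0,0,0,0,0,0],[1,0,0,0,0,0,0],[1,0,0,0,0,0,0]]

```text
t: 8.98
ee_pos: [556.2, -304.5, 98.8]
orientation: [3.141, 0.004, 0.001]
ft_force: [-1.6, -0.1, 5.6]
width: 39.5
grasp_force: 30.0
```

Emit:
servo_tool:
  plan:
    - [[1,0,0,0.9,0,0,0],[1,0,0,0.9,0,0,0],[1,0,0,0.9,0,0,0],[1,0.01,0.97,0,0,0,0],[1,0.01,0.97,0,0,0,0]]

```text
t: 9.4
ee_pos: [557.9, -227.9, 208.8]
orientation: [3.139, -0.001, 0.009]
ft_force: [-0.1, 0.4, -1.5]
width: 39.3
grasp_force: 30.0
```

Emit:
servo_tool:
  plan:
    - [[1,0.01,0.97,0,0,0,0],[1,0.01,0.97,0,0,0,0],[1,0.01,0.97,0,0,0,0],[1,0.01,0.97,0,0,0,0],[1,0.01,0.97,0,0,0,0]]

```text
t: 9.82
ee_pos: [558.3, -30.9, 206.0]
orientation: [-3.142, -0.004, 0.0]
ft_force: [0.4, -0.8, 0.0]
width: 39.9
grasp_force: 30.0
```

Emit:
servo_tool:
  plan:
    - [[1,0.01,0.97,0,0,0,0],[1,0.01,0.97,0,0,0,0],[1,0.01,0.97,0,0,0,0],[1,0.01,0.97,0,0,0,0],[1,0,0,0,0,0,0]]

```text
t: 10.23
ee_pos: [560.3, 128.2, 206.2]
orientation: [-3.14, -0.012, -0.001]
ft_force: [-0.8, -0.6, -0.2]
width: 39.5
grasp_force: 30.0
```

Emit:
servo_tool:
  plan:
    - [[1,0,0,0,0,0,0],[1,0,0,0,0,0,0],[1,0,0,0,0,0,0]]

```text
t: 10.48
ee_pos: [560.2, 121.5, 205.9]
orientation: [3.141, 0.003, -0.001]
ft_force: [-0.0, 0.2, -1.1]
width: 39.5
grasp_force: 30.0
```

Emit:
servo_tool:
  plan:
    - [[1,0,0,-0.7,0,0,0],[1,0,0,-0.4,0,0,0],[1,0,0,-0.3,0,0,0],[1,0,0,-0.2,0,0,0],[1,0,0,0,0,0,0]]

```text
t: 10.9
ee_pos: [559.8, 121.5, 140.6]
orientation: [3.141, 0.002, -0.004]
ft_force: [0.2, 0.0, -0.3]
width: 39.8
grasp_force: 30.0
```

Emit:
servo_tool:
  plan:
    - [[1,0,0,-0.15,0,0,0],[1,0,0,-0.15,0,0,0],[1,0,0,-0.1,0,0,0],[1,0,0,0,0,0,0]]

```text
t: 11.23
ee_pos: [561.3, 122.6, 127.7]
orientation: [-3.142, -0.005, -0.003]
ft_force: [-2.0, -2.7, 11.3]
width: 40.0
grasp_force: 30.0
```

Emit:
servo_tool:
  plan:
    - [[1,0,0,-0.05,0,0,0],[-1,0,0,0,0,0,0],[-1,0,0,0,0,0,0],[-1,0,0,0,0,0,0],[-1,0,0,0,0,0,0]]

```text
t: 11.65
ee_pos: [560.3, 122.6, 124.0]
orientation: [-3.142, -0.004, -0.0]
ft_force: [0.1, 0.3, 0.1]
width: 62.7
grasp_force: 0.0
```

Emit:
servo_tool:
  plan:
    - [[-1,0,0,0.9,0,0,0],[-1,0,0,0.9,0,0,0],[-1,0,0,0.9,0,0,0],[-1,-0.04,-0.96,0.1,0,0,0],[-1,-0.04,-0.96,0.1,0,0,0]]

```text
t: 12.07
ee_pos: [558.3, 46.5, 242.5]
orientation: [-3.141, -0.011, -0.008]
ft_force: [0.4, -0.4, -0.1]
width: 87.7
grasp_force: 0.0
```

Emit:
servo_tool:
  plan:
    - [[-1,-0.04,-0.96,0,0,0,0],[-1,-0.04,-0.96,0,0,0,0],[-1,-0.04,-0.96,0,0,0,0],[-1,-0.04,-0.96,0,0,0,0],[-1,-0.04,-0.96,0,0,0,0]]

```text
t: 12.48
ee_pos: [548.7, -148.0, 239.9]
orientation: [-3.141, -0.005, 0.0]
ft_force: [1.1, -0.5, -0.3]
width: 87.6
grasp_force: 0.0
```

Emit:
servo_tool:
  plan:
    - [[-1,-0.04,-0.96,0,0,0,0],[-1,-0.04,-0.96,0,0,0,0],[-1,-0.04,-0.96,0,0,0,0],[-1,-0.04,-0.96,0,0,0,0],[-1,-0.04,-0.96,0,0,0,0]]

```text
t: 12.9
ee_pos: [540.6, -340.0, 239.7]
orientation: [-3.141, -0.004, 0.001]
ft_force: [0.3, 0.3, 0.4]
width: 87.8
grasp_force: 0.0
```

Emit:
servo_tool:
  plan:
    - [[-1,-0.04,-0.96,0,0,0,0],[-1,-0.04,-0.96,0,0,0,0],[-1,0,0,0,0,0,0],[-1,0,0,0,0,0,0],[-1,0,0,0,0,0,0]]

```text
t: 13.32
ee_pos: [537.5, -414.4, 239.3]
orientation: [-3.14, -0.004, 0.002]
ft_force: [0.2, -0.2, -0.9]
width: 87.9
grasp_force: 0.0
```

```bash
python3 - <<'E'
from tubes import *
im,m,c,o=tubes('wrist','w8',[(553,-416.5)])
o=readout.get_obs();print(o['t'],o['ee_pos'],o['orientation'])
E
```

```text
px [319.4 178.8] pred [320.9 177.5] box 44 49 -> [ 551.7 -415. ]
13.3667 [ 537.77582853 -413.82664344  239.52658996] [-3.14043501e+00 -5.23335320e-03  1.66299316e-03]
```

Emit:
servo_tool:
  plan:
    - [[-1,0.37,-0.04,-0.66,0,0,0],[-1,0,0,-0.96,0,0,0],[-1,0,0,-0.96,0,0,0],[-1,0,0,-0.96,0,0,0],[-1,0,0,0,0,0,0]]

```text
t: 13.78
ee_pos: [549.3, -411.7, 90.6]
orientation: [-3.133, -0.008, 0.017]
ft_force: [-1.7, 1.3, -0.6]
width: 87.9
grasp_force: 0.0
```

Emit:
servo_tool:
  plan:
    - [[1,0,0,0,0,0,0],[1,0,0,0,0,0,0],[1,0,0,0,0,0,0],[1,0,0,0,0,0,0],[1,0,0,0,0,0,0]]

```text
t: 14.2
ee_pos: [553.7, -417.3, 101.1]
orientation: [3.139, 0.005, 0.005]
ft_force: [-0.8, -0.1, -0.1]
width: 57.9
grasp_force: 0.0
```

Emit:
servo_tool:
  plan:
    - [[1,0,0,0,0,0,0],[1,0,0,0,0,0,0],[1,0,0,0,0,0,0],[1,0,0,0,0,0,0]]

```text
t: 14.53
ee_pos: [552.9, -416.8, 99.2]
orientation: [3.141, 0.004, 0.001]
ft_force: [-1.1, 1.2, 4.8]
width: 39.4
grasp_force: 30.0
```

Emit:
servo_tool:
  plan:
    - [[1,0,0,0.9,0,0,0],[1,0,0,0.9,0,0,0],[1,0,0,0.9,0,0,0],[1,-0.1,0.97,0,0,0,0],[1,-0.1,0.97,0,0,0,0]]

```text
t: 14.95
ee_pos: [545.8, -340.5, 209.2]
orientation: [3.138, -0.0, 0.008]
ft_force: [0.6, 1.3, -2.1]
width: 39.6
grasp_force: 30.0
```

Emit:
servo_tool:
  plan:
    - [[1,-0.1,0.97,0,0,0,0],[1,-0.1,0.97,0,0,0,0],[1,-0.1,0.97,0,0,0,0],[1,-0.1,0.97,0,0,0,0],[1,-0.1,0.97,0,0,0,0]]

```text
t: 15.37
ee_pos: [524.0, -143.3, 206.3]
orientation: [-3.141, -0.004, 0.0]
ft_force: [1.1, 0.6, -1.1]
width: 40.5
grasp_force: 30.0
```

Emit:
servo_tool:
  plan:
    - [[1,-0.1,0.97,0,0,0,0],[1,-0.1,0.97,0,0,0,0],[1,-0.1,0.97,0,0,0,0],[1,-0.1,0.97,0,0,0,0],[1,-0.1,0.97,0,0,0,0]]

```text
t: 15.78
ee_pos: [504.1, 50.7, 206.4]
orientation: [3.142, 0.004, -0.0]
ft_force: [0.3, 0.1, -0.2]
width: 40.0
grasp_force: 30.0
```

Emit:
servo_tool:
  plan:
    - [[1,-0.1,0.97,0,0,0,0],[1,-0.1,0.97,0,0,0,0],[1,0,0,0,0,0,0],[1,0,0,0,0,0,0],[1,0,0,0,0,0,0]]

```text
t: 16.2
ee_pos: [496.5, 126.5, 206.3]
orientation: [3.141, 0.006, -0.001]
ft_force: [0.5, -0.6, -0.3]
width: 39.9
grasp_force: 30.0
```

Emit:
servo_tool:
  plan:
    - [[1,0,0,0,0,0,0]]

```text
t: 16.28
ee_pos: [496.8, 125.6, 206.3]
orientation: [3.141, 0.003, -0.001]
ft_force: [-0.1, 0.4, -1.8]
width: 40.1
grasp_force: 30.0
```

Correct +1.7 mm x, +0.6 mm y, then lower.

Emit:
servo_tool:
  plan:
    - [[1,0.04,0.01,-0.7,0,0,0],[1,0,0,-0.4,0,0,0],[1,0,0,-0.3,0,0,0],[1,0,0,-0.2,0,0,0],[1,0,0,0,0,0,0]]

```text
t: 16.7
ee_pos: [498.0, 125.6, 141.1]
orientation: [3.141, 0.001, -0.003]
ft_force: [-0.3, -0.6, -1.0]
width: 39.5
grasp_force: 30.0
```

Emit:
servo_tool:
  plan:
    - [[1,0,0,-0.15,0,0,0],[1,0,0,-0.15,0,0,0],[1,0,0,-0.1,0,0,0],[1,0,0,0,0,0,0]]

```text
t: 17.03
ee_pos: [499.2, 126.7, 127.7]
orientation: [3.141, 0.005, 0.003]
ft_force: [-1.7, -3.8, 10.1]
width: 40.0
grasp_force: 30.0
```

Emit:
servo_tool:
  plan:
    - [[1,0,0,-0.05,0,0,0],[-1,0,0,0,0,0,0],[-1,0,0,0,0,0,0],[-1,0,0,0,0,0,0],[-1,0,0,0,0,0,0]]

```text
t: 17.45
ee_pos: [498.3, 127.0, 124.5]
orientation: [-3.142, -0.004, -0.0]
ft_force: [0.1, 0.2, -0.0]
width: 63.2
grasp_force: 0.0
```

Emit:
servo_tool:
  plan:
    - [[-1,0,0,0.9,0,0,0],[-1,0,0,0.9,0,0,0],[-1,0,0,0.9,0,0,1],[-1,-0.08,-0.5,0.1,0,0,1],[-1,-0.08,-0.5,0.1,0,0,1]]

```text
t: 17.87
ee_pos: [493.0, 87.4, 242.7]
orientation: [-3.113, -0.424, -0.007]
ft_force: [-0.3, -1.1, -1.5]
width: 88.1
grasp_force: 0.0
```

Emit:
servo_tool:
  plan:
    - [[-1,-0.08,-0.5,0,0,0,1],[-1,-0.08,-0.5,0,0,0,1],[-1,-0.08,-0.5,0,0,0,1],[-1,-0.08,-0.5,0,0,0,1],[-1,-0.08,-0.5,0,0,0,1]]

```text
t: 18.28
ee_pos: [475.6, -13.8, 240.3]
orientation: [-2.948, -1.085, 0.0]
ft_force: [0.4, 0.7, 0.5]
width: 87.9
grasp_force: 0.0
```

Emit:
servo_tool:
  plan:
    - [[-1,-0.08,-0.5,0,0,0,1],[-1,-0.08,-0.5,0,0,0,1],[-1,-0.08,-0.5,0,0,0,1],[-1,-0.08,-0.5,0,0,0,1],[-1,-0.08,-0.5,0,0,0,1]]

```text
t: 18.7
ee_pos: [459.6, -113.9, 240.3]
orientation: [-2.643, -1.697, 0.0]
ft_force: [0.1, -0.4, -0.6]
width: 87.8
grasp_force: 0.0
```

Emit:
servo_tool:
  plan:
    - [[-1,-0.08,-0.5,0,0,0,1],[-1,-0.08,-0.5,0,0,0,1],[-1,-0.08,-0.5,0,0,0,1],[-1,-0.08,-0.5,0,0,0,1],[-1,-0.08,-0.5,0,0,0,1]]

```text
t: 19.12
ee_pos: [443.6, -213.9, 240.3]
orientation: [-2.213, -2.229, 0.0]
ft_force: [-0.6, 0.8, -0.0]
width: 87.9
grasp_force: 0.0
```

Emit:
servo_tool:
  plan:
    - [[-1,-0.08,-0.3,0,0,0,0],[-1,0,0,0,0,0,0],[-1,0,0,0,0,0,0]]

```text
t: 19.37
ee_pos: [440.5, -225.0, 240.3]
orientation: [-2.222, -2.22, -0.0]
ft_force: [0.3, 0.5, -0.1]
width: 87.9
grasp_force: 0.0
```

```bash
python3 - <<'E'
from tubes import *
im,m,c,o=tubes('wrist','w9',[(437.7,-206),(430.5,-313)])
o=readout.get_obs();print(o['t'],o['ee_pos'],o['orientation'],o['qpos'])
E
```

```text
px [315.6 177.9] pred [314.8 175. ] box 62 64 -> [ 438.4 -208.9]
px [317.  299.3] pred [308.6 273.1] box 363 138 -> [ 439.5 -345.2]
19.4167 [ 440.55645313 -224.48415977  240.28413887] [-2.22062060e+00 -2.22116189e+00 -4.72815719e-05] [-4.95441971e-01  3.23583446e-01  1.96195798e+00  3.32429236e-04
  8.56788309e-01 -4.95903486e-01]
```

Emit:
servo_tool:
  plan:
    - [[-1,-0.05,0.41,-0.65,0,0,0],[-1,0,0,-0.96,0,0,0],[-1,0,0,-0.96,0,0,0],[-1,0,0,-0.96,0,0,0],[-1,0,0,0,0,0,0]]

```text
t: 19.83
ee_pos: [435.1, -205.5, 92.8]
orientation: [-2.209, -2.216, 0.006]
ft_force: [-2.1, 0.8, -1.2]
width: 87.6
grasp_force: 0.0
```

Emit:
servo_tool:
  plan:
    - [[1,0,0,0,0,0,0],[1,0,0,0,0,0,0],[1,0,0,0,0,0,0],[1,0,0,0,0,0,0],[1,0,0,0,0,0,0]]

```text
t: 20.25
ee_pos: [439.8, -209.1, 101.5]
orientation: [2.216, 2.222, 0.002]
ft_force: [-0.8, -0.7, 0.3]
width: 58.4
grasp_force: 0.5
```

Emit:
servo_tool:
  plan:
    - [[1,0,0,0,0,0,0],[1,0,0,0,0,0,0],[1,0,0,0,0,0,0]]

```text
t: 20.5
ee_pos: [439.7, -209.1, 101.4]
orientation: [2.217, 2.222, 0.002]
ft_force: [-0.7, 1.4, 13.2]
width: 56.3
grasp_force: 30.0
```

Emit:
servo_tool:
  plan:
    - [[1,0,0,0.9,0,0,0],[1,0,0,0.9,0,0,0],[1,0,0,0.9,0,0,0],[1,0.37,0.88,0,0,0,0],[1,0.37,0.88,0,0,0,0]]

```text
t: 20.92
ee_pos: [469.7, -139.2, 210.8]
orientation: [2.219, 2.215, 0.005]
ft_force: [0.7, 0.0, -1.9]
width: 56.2
grasp_force: 30.0
```

Emit:
servo_tool:
  plan:
    - [[1,0.37,0.88,0,0,0,0],[1,0.37,0.88,0,0,0,0],[1,0.37,0.88,0,0,0,0],[1,0.37,0.88,0,0,0,0],[1,0.37,0.88,0,0,0,0]]

```text
t: 21.33
ee_pos: [542.7, 39.6, 208.3]
orientation: [2.218, 2.224, 0.002]
ft_force: [1.1, -0.6, -1.2]
width: 56.2
grasp_force: 30.0
```

Emit:
servo_tool:
  plan:
    - [[1,0.37,0.88,0,0,0,0],[1,0.37,0.88,0,0,0,0],[1,0.37,0.88,0,0,0,0],[1,0.37,0.88,0,0,0,0],[1,0.33,0.8,0,0,0,0]]

```text
t: 21.75
ee_pos: [615.3, 212.8, 208.4]
orientation: [2.218, 2.224, 0.002]
ft_force: [0.7, -0.7, -1.1]
width: 56.0
grasp_force: 30.0
```

Emit:
servo_tool:
  plan:
    - [[1,0,0,0,0,0,0],[1,0,0,0,0,0,0],[1,0,0,0,0,0,0]]

```text
t: 22.0
ee_pos: [614.1, 210.2, 207.5]
orientation: [-2.218, -2.225, 0.001]
ft_force: [-0.2, -0.3, -0.5]
width: 56.3
grasp_force: 30.0
```

```bash
python3 - <<'E'
from h import *
im,c=snap('wrist','w10');snap('scene','s10')
o=readout.get_obs();print(o['t'],o['ee_pos'],o['orientation'],o['width'],o['qpos'])
E
```

```text
22.1 [614.16520499 209.33505248 207.49839627] [-2.21944353e+00 -2.22315558e+00  1.08458373e-03] 55.89640856398545 [ 3.10204026e-01  5.69918815e-01  1.63393968e+00 -1.72556529e-04
  9.38439291e-01  3.08634949e-01]
```

View pics/w10.png

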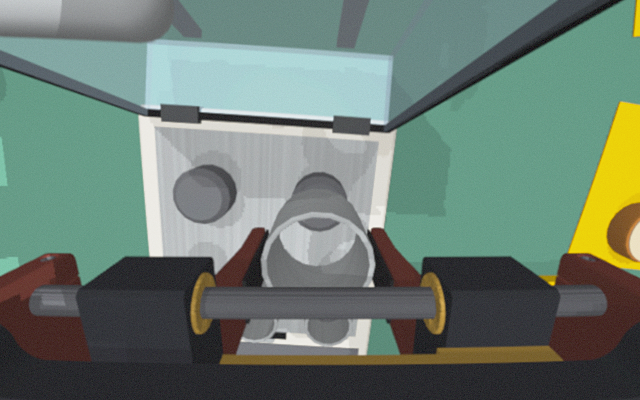

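The held wide tube at (318,255) is in line with spigot w2 at (319,185), and the hood is clear; I correct +0.8 mm x and +3.7 mm y and lower.

Emit:
servo_tool:
  plan:
    - [[1,0.02,0.09,-0.7,0,0,0],[1,0,0,-0.4,0,0,0],[1,0,0,-0.3,0,0,0],[1,0,0,-0.2,0,0,0],[1,0,0,0,0,0,0]]

```text
t: 22.52
ee_pos: [614.7, 213.1, 141.7]
orientation: [-2.219, -2.223, 0.004]
ft_force: [-0.4, -0.0, -1.3]
width: 55.9
grasp_force: 30.0
```

Emit:
servo_tool:
  plan:
    - [[1,0,0,-0.15,0,0,0],[1,0,0,-0.15,0,0,0],[1,0,0,-0.05,0,0,0],[1,0,0,0,0,0,0]]

```text
t: 22.85
ee_pos: [616.1, 214.1, 130.9]
orientation: [2.218, 2.224, 0.001]
ft_force: [-3.3, -3.2, 9.1]
width: 56.2
grasp_force: 30.0
```

Emit:
servo_tool:
  plan:
    - [[1,0,0,-0.05,0,0,0],[-1,0,0,0,0,0,0],[-1,0,0,0,0,0,0],[-1,0,0,0,0,0,0],[-1,0,0,0,0,0,0]]

```text
t: 23.27
ee_pos: [615.7, 214.3, 127.4]
orientation: [2.218, 2.225, 0.001]
ft_force: [-0.1, 1.4, 0.1]
width: 79.0
grasp_force: 0.0
```

Emit:
servo_tool:
  plan:
    - [[-1,0,0,0.9,0,0,0],[-1,0,0,0.9,0,0,0],[-1,0,0,0.9,0,0,0],[-1,-0.3,-0.9,0,0,0,0],[-1,-0.3,-0.9,0,0,0,0]]

```text
t: 23.68
ee_pos: [593.1, 143.1, 238.0]
orientation: [2.212, 2.226, 0.008]
ft_force: [0.1, -0.8, -1.2]
width: 87.6
grasp_force: 0.0
```

Emit:
servo_tool:
  plan:
    - [[-1,-0.3,-0.9,0,0,0,0],[-1,-0.3,-0.9,0,0,0,0],[-1,-0.3,-0.9,0,0,0,0],[-1,-0.3,-0.9,0,0,0,0],[-1,-0.3,-0.9,0,0,0,0]]

```text
t: 24.1
ee_pos: [530.8, -39.2, 235.3]
orientation: [2.218, 2.225, 0.0]
ft_force: [-0.2, 0.5, -0.1]
width: 87.6
grasp_force: 0.0
```

Emit:
servo_tool:
  plan:
    - [[-1,-0.3,-0.9,0,0,0,0],[-1,-0.3,-0.9,0,0,0,0],[-1,-0.3,-0.9,0,0,0,0],[-1,-0.3,-0.9,0,0,0,0],[-1,-0.3,-0.9,0,0,0,0]]

```text
t: 24.52
ee_pos: [470.8, -219.4, 235.3]
orientation: [2.218, 2.225, 0.0]
ft_force: [1.0, -1.0, 0.0]
width: 87.7
grasp_force: 0.0
```

Emit:
servo_tool:
  plan:
    - [[-1,-0.3,-0.9,0,0,0,0],[-1,-0.3,-0.9,0,0,0,0],[-1,-0.3,-0.9,0,0,0,0],[-1,0,0,0,0,0,0],[-1,0,0,0,0,0,0]]

```text
t: 24.93
ee_pos: [434.9, -327.3, 235.1]
orientation: [2.222, 2.22, 0.0]
ft_force: [-0.8, 0.7, -0.5]
width: 87.8
grasp_force: 0.0
```

```bash
python3 - <<'E'
from tubes import *
im,m,c,o=tubes('wrist','w11',[(430.5,-313)])
o=readout.get_obs();print(o['t'],o['ee_pos'],o['orientation'],o['width'])
E
```

```text
px [314.5 182.1] pred [313.  180.6] box 62 66 -> [ 432.  -314.6]
24.9833 [ 435.18852526 -326.0179876   234.99918807] [-2.22001721e+00 -2.22196519e+00 -3.10689040e-04] 87.64240581492449
```

Emit:
servo_tool:
  plan:
    - [[-1,-0.09,0.31,-0.52,0,0,0],[-1,0,0,-0.96,0,0,0],[-1,0,0,-0.96,0,0,0],[-1,0,0,-0.96,0,0,0],[-1,0,0,0,0,0,0]]

```text
t: 25.4
ee_pos: [429.1, -309.0, 92.6]
orientation: [-2.207, -2.218, 0.003]
ft_force: [-1.3, 0.8, -0.5]
width: 87.7
grasp_force: 0.0
```

Emit:
servo_tool:
  plan:
    - [[1,0,0,0,0,0,0],[1,0,0,0,0,0,0],[1,0,0,0,0,0,0],[1,0,0,0,0,0,0],[1,0,0,0,0,0,0]]

```text
t: 25.82
ee_pos: [432.9, -314.0, 101.5]
orientation: [2.215, 2.222, 0.001]
ft_force: [-2.2, 0.7, 0.7]
width: 58.1
grasp_force: 0.3
```

Emit:
servo_tool:
  plan:
    - [[1,0,0,0,0,0,0],[1,0,0,0,0,0,0],[1,0,0,0,0,0,0]]

```text
t: 26.07
ee_pos: [432.9, -314.0, 101.4]
orientation: [2.216, 2.222, 0.001]
ft_force: [-0.9, 1.4, 11.0]
width: 55.8
grasp_force: 30.0
```

Emit:
servo_tool:
  plan:
    - [[1,0,0,0.9,0,0,0],[1,0,0,0.9,0,0,0],[1,0,0,0.9,0,0,0],[1,0.15,0.96,0,0,0,0],[1,0.15,0.96,0,0,0,0]]

```text
t: 26.48
ee_pos: [445.3, -238.0, 210.7]
orientation: [2.218, 2.215, 0.003]
ft_force: [0.0, 0.6, -1.8]
width: 55.9
grasp_force: 30.0
```

Emit:
servo_tool:
  plan:
    - [[1,0.156,0.95,0,0,0,0],[1,0.156,0.95,0,0,0,0],[1,0.156,0.95,0,0,0,0],[1,0.156,0.95,0,0,0,0],[1,0.156,0.95,0,0,0,0]]

```text
t: 26.9
ee_pos: [475.2, -44.9, 208.3]
orientation: [2.218, 2.223, 0.002]
ft_force: [0.8, 0.3, -0.5]
width: 56.0
grasp_force: 30.0
```

Emit:
servo_tool:
  plan:
    - [[1,0.156,0.95,0,0,0,0],[1,0.156,0.95,0,0,0,0],[1,0.156,0.95,0,0,0,0],[1,0.156,0.95,0,0,0,0],[1,0.156,0.95,0,0,0,0]]

```text
t: 27.32
ee_pos: [506.4, 145.3, 208.3]
orientation: [2.218, 2.224, 0.002]
ft_force: [0.7, -0.6, -1.8]
width: 56.2
grasp_force: 30.0
```

Emit:
servo_tool:
  plan:
    - [[1,0.156,0.95,0,0,0,0],[1,0.156,0.95,0,0,0,0],[1,0,0,0,0,0,0],[1,0,0,0,0,0,0],[1,0,0,0,0,0,0]]

```text
t: 27.73
ee_pos: [518.4, 219.1, 207.6]
orientation: [2.217, 2.225, -0.0]
ft_force: [-0.3, 0.8, -0.0]
width: 56.2
grasp_force: 30.0
```

Emit:
servo_tool:
  plan:
    - [[1,0,0,0,0,0,0]]

```text
t: 27.82
ee_pos: [518.4, 218.2, 207.5]
orientation: [-2.219, -2.223, 0.001]
ft_force: [0.1, -0.3, 0.0]
width: 56.0
grasp_force: 30.0
```

Emit:
servo_tool:
  plan:
    - [[1,0.02,0.04,-0.7,0,0,0],[1,0,0,-0.4,0,0,0],[1,0,0,-0.3,0,0,0],[1,0,0,-0.2,0,0,0],[1,0,0,0,0,0,0]]

```text
t: 28.23
ee_pos: [518.9, 219.8, 141.9]
orientation: [-2.219, -2.222, 0.004]
ft_force: [-0.4, 0.0, -0.4]
width: 56.1
grasp_force: 30.0
```

Emit:
servo_tool:
  plan:
    - [[1,0,0,-0.15,0,0,0],[1,0,0,-0.15,0,0,0],[1,0,0,-0.05,0,0,0],[1,0,0,0,0,0,0]]

```text
t: 28.57
ee_pos: [520.4, 221.0, 130.9]
orientation: [2.217, 2.225, 0.002]
ft_force: [-2.6, -3.7, 12.8]
width: 56.6
grasp_force: 30.0
```

Emit:
servo_tool:
  plan:
    - [[1,0,0,-0.05,0,0,0],[-1,0,0,0,0,0,0],[-1,0,0,0,0,0,0],[-1,0,0,0,0,0,0],[-1,0,0,0,0,0,0]]

```text
t: 28.98
ee_pos: [519.7, 221.1, 127.3]
orientation: [2.218, 2.225, 0.0]
ft_force: [0.1, 1.0, 0.2]
width: 79.3
grasp_force: 0.0
```

Emit:
servo_tool:
  plan:
    - [[-1,0,0,0.9,0,0,0],[-1,0,0,0.9,0,0,0],[-1,0,0,0.9,0,0,0],[-1,0.2,-0.8,0.5,0,0,0],[-1,0.2,-0.8,0.5,0,0,0]]

```text
t: 29.4
ee_pos: [535.9, 157.6, 277.2]
orientation: [2.214, 2.228, 0.003]
ft_force: [1.1, -0.5, -0.1]
width: 87.5
grasp_force: 0.0
```

Emit:
servo_tool:
  plan:
    - [[-1,0.2,-0.8,0.5,0,0,0],[-1,0.2,-0.8,0.5,0,0,0],[-1,0,-0.8,0.5,0,0,0],[-1,0,0,0,0,0,0],[-1,0,0,0,0,0,0]]

```text
t: 29.82
ee_pos: [552.1, 59.8, 336.2]
orientation: [2.221, 2.22, 0.003]
ft_force: [-0.1, 0.7, -0.8]
width: 87.9
grasp_force: 0.0
```

```bash
python3 - <<'E'
from h import *
a,c=snap('wrist','w12');b,_=snap('scene','s12');t,_=snap('top','t12')
o=readout.get_obs();print(o['t'],o['ee_pos'])
r=lambda i,w:cv2.resize(i,(w,int(i.shape[0]*w/i.shape[1])),interpolation=cv2.INTER_CUBIC)
x=np.vstack([np.hstack([r(b[60:260,290:490],300),r(t[110:230,160:360],500)]),r(a[0:260],800)[:299]]) if 0 else None
p=r(b[60:240,290:470],300);q=r(t[110:230,160:360],500);H=300
cv2.imwrite('pics/c12.png',np.vstack([np.hstack([p[:H],q[:H]]),a[0:280,0:640].copy() if 0 else cv2.resize(a[0:220],(800,275))]))
E
```

```text
29.9667 [551.01374117  61.89497716 334.11428378]
```

View pics/c12.png

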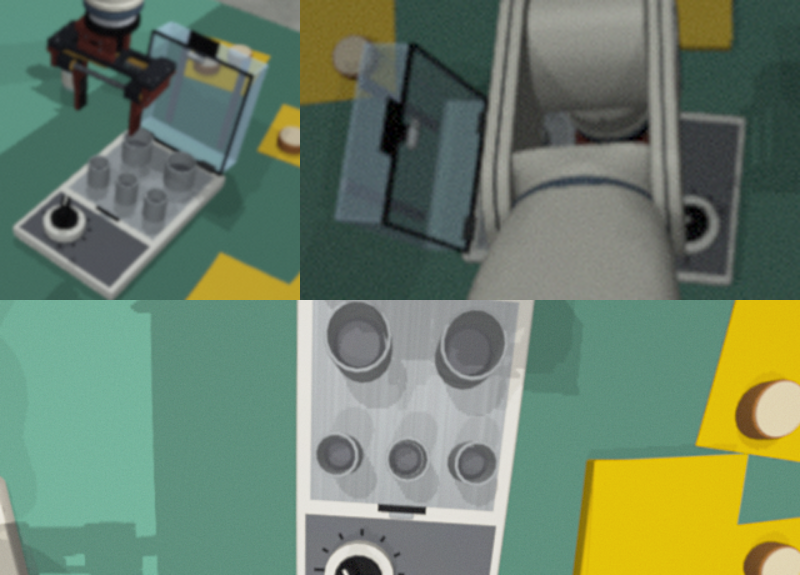

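The crop shows all five tubes down on their spigots, with the post tops visible inside. The tab is at scene px (412,86) and top px (197.6,160.8).

```bash
python3 - <<'E'
from h import *
th=-0.069;t=np.array([564,172.1]);R=np.array([[np.cos(th),-np.sin(th)],[np.sin(th),np.cos(th)]])
ex=np.append(R[:,0],0);O=np.append(t,0)
L=[]
for n,uv in (('scene',(411.8,86.4)),('top',(197.6,160.8))):
    K,D,Rc,tc=cam(n);C=-Rc.T@tc;d=ray((K,D,Rc,tc),[uv],0)[0]-C;d/=np.linalg.norm(d);L.append((C,d))
    s=ex@(O-C)/(ex@d);P=C+s*d;y=(R.T@(P[:2]-t))[1]-105;z=P[2]-32;print(n,P.round(1),'r',np.hypot(y,z),'ang',np.arctan2(z,-y))
(C1,d1),(C2,d2)=L;A=np.c_[d1,-d2];s=np.linalg.lstsq(A,C2-C1,rcond=None)[0];p1=C1+s[0]*d1;p2=C2+s[1]*d2
P=(p1+p2)/2;o=R.T@(P[:2]-t);print('tri',P.round(1),np.linalg.norm(p1-p2),o,'r',np.hypot(o[1]-105,P[2]-32),'ang',np.arctan2(P[2]-32,105-o[1]))
def tip(a):
    y=105-226*np.cos(a)+4*np.sin(a)+10*np.sin(a);z=32+226*np.sin(a)+4*np.cos(a)
    return np.append(t+R@[0,y],z)
for a in [1.95,1.85,1.75,1.65,1.5,1.35,1.2,1.05,.9,.75,.6,.45,.3,.2,.1,.05,0]: print(a,(tip(a)+[0,0,80]).round(1))
E
```

```text
scene [574.1 317.9 256.2] r 227.90853263988978 ang 1.7525371427313097
top [573.9 315.5 248.7] r 220.09488764626795 ang 1.747631706623447
tri [573.5 314.2 257. ] 4.591447222260049 [ -0.29400103 142.39744918] r 228.09688184925622 ang 1.7354941313876693
1.95 [577.9 373.3 320.5]
1.85 [576.5 352.4 328.1]
1.75 [575.  330.8 333.7]
1.65 [573.4 308.6 337. ]
1.5 [571.1 274.8 337.7]
1.35 [568.8 241.1 333.4]
1.2 [566.5 208.2 324.1]
1.05 [564.3 176.8 310. ]
0.9 [562.3 147.6 291.5]
0.75 [560.5 121.4 269. ]
0.6 [558.9  98.7 242.9]
0.45 [557.6  79.9 213.9]
0.3 [556.6  65.6 182.6]
0.2 [556.2  58.7 160.8]
0.1 [555.8  53.9 138.5]
0.05 [555.7  52.4 127.3]
0 [555.7  51.4 116. ]
```

Emit:
servo_tool:
  plan:
    - [[1,0,0,0.85,0,0,0],[1,0,0.4,0.85,0,0,0],[1,0.08,0.95,0,0,0,0],[1,0.08,0.95,0,0,0,0],[1,0.08,0.95,0,0,0,0]]

```text
t: 30.38
ee_pos: [560.7, 193.7, 402.9]
orientation: [-2.217, -2.225, 0.0]
ft_force: [0.6, -0.5, 0.2]
width: 57.9
grasp_force: 0.0
```

Emit:
servo_tool:
  plan:
    - [[1,0.08,0.95,0,0,0,0],[1,0.08,0.95,0,0,0,0],[1,0.08,0.95,0,0,0,0],[1,0.08,0.95,0,0,0,0],[1,0,0.5,0,0,0,0]]

```text
t: 30.8
ee_pos: [572.6, 368.4, 401.2]
orientation: [-2.213, -2.228, 0.002]
ft_force: [-0.0, -0.4, -1.2]
width: 24.9
grasp_force: 0.0
```

Emit:
servo_tool:
  plan:
    - [[1,0,0,0,0,0,0],[1,0,0,0,0,0,0],[1,0,0,0,0,0,0],[1,0,0,0,0,0,0]]

```text
t: 31.13
ee_pos: [573.7, 362.2, 402.8]
orientation: [-2.219, -2.224, 0.002]
ft_force: [-0.1, 0.7, -0.8]
width: 0.6
grasp_force: 0.0
```

```bash
python3 - <<'E'
from h import *
a,c=snap('wrist','w13');b,_=snap('scene','s13');
o=readout.get_obs();print(o['t'],o['ee_pos'],o['width'])
cv2.imwrite('pics/c13.png',np.hstack([cv2.resize(b[20:180,330:490],(400,400)),cv2.resize(a,(640,400))[:,120:520]]))
E
```

```text
31.2333 [574.08474314 361.93054846 403.32087889] -0.07077446222322639
```

View pics/c13.png

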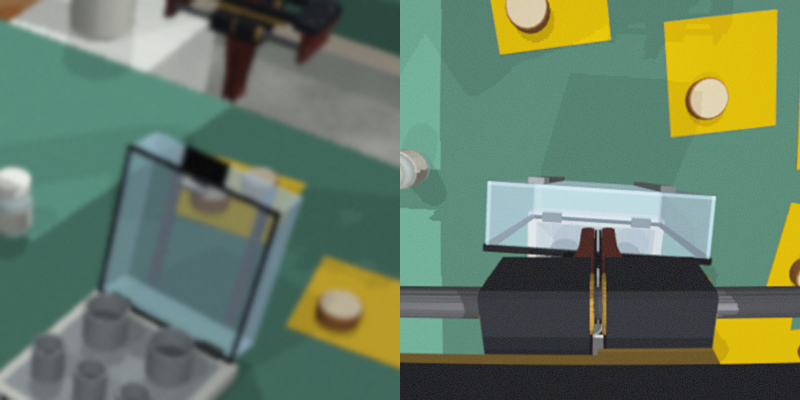

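Emit:
servo_tool:
  plan:
    - [[1,0,0,-0.85,0,0,0],[1,0,0,-0.85,0,0,0],[1,0,0,0,0,0,0],[1,0,-0.4,0,0,0,0],[1,0,-0.4,0,0,0,0]]

```text
t: 31.65
ee_pos: [574.5, 330.3, 336.8]
orientation: [2.218, 2.225, 0.003]
ft_force: [-2.3, 3.3, 2.3]
width: 0.2
grasp_force: 1.8
```

Emit:
servo_tool:
  plan:
    - [[1,0,-0.4,0,0,0,0],[1,0,-0.4,0,0,0,0],[1,0,0,0,0,0,0]]

```text
t: 31.9
ee_pos: [574.7, 295.6, 337.4]
orientation: [2.22, 2.221, 0.003]
ft_force: [-0.1, 0.6, -1.1]
width: 0.5
grasp_force: 0.0
```

Emit:
servo_tool:
  plan:
    - [[1,-0.05,-0.55,0,0,0,0],[1,-0.06,-0.43,-0.05,0,0,0],[1,0,-0.42,-0.06,0,0,0],[1,-0.06,-0.42,-0.11,0,0,0],[1,0,-0.41,-0.12,0,0,0]]

```text
t: 32.32
ee_pos: [566.7, 208.2, 321.6]
orientation: [-2.218, -2.224, 0.0]
ft_force: [-1.0, 3.5, -0.7]
width: 0.4
grasp_force: 1.2
```

Emit:
servo_tool:
  plan:
    - [[1,-0.06,-0.4,-0.16,0,0,0],[1,0,-0.39,-0.19,0,0,0],[1,-0.05,-0.37,-0.22,0,0,0],[1,0,-0.36,-0.24,0,0,0],[1,0,0,0,0,0,0]]

```text
t: 32.73
ee_pos: [561.4, 146.0, 286.7]
orientation: [-2.219, -2.221, 0.007]
ft_force: [0.1, -0.3, -0.4]
width: 0.5
grasp_force: 0.0
```

Emit:
servo_tool:
  plan:
    - [[1,-0.05,-0.33,-0.28,0,0,0],[1,0,-0.33,-0.28,0,0,0],[1,-0.04,-0.28,-0.33,0,0,0],[1,0,-0.28,-0.33,0,0,0],[1,-0.03,-0.24,-0.36,0,0,0]]

```text
t: 33.15
ee_pos: [558.3, 89.4, 225.5]
orientation: [2.217, 2.224, -0.0]
ft_force: [1.0, -0.8, 1.9]
width: 0.5
grasp_force: 0.8
```

Emit:
servo_tool:
  plan:
    - [[1,0,-0.24,-0.36,0,0,0],[1,0,-0.18,-0.39,0,0,0],[1,-0.02,-0.18,-0.39,0,0,0],[1,0,-0.17,-0.5,0,0,0],[1,0,0,0,0,0,0]]

```text
t: 33.57
ee_pos: [555.0, 58.4, 156.9]
orientation: [-2.216, -2.221, 0.008]
ft_force: [-0.0, 0.5, -0.4]
width: 0.6
grasp_force: 0.0
```

Emit:
servo_tool:
  plan:
    - [[1,0,-0.1,-0.35,0,0,0],[1,0,-0.05,-0.35,0,0,0],[1,0,0,-0.2,0,0,0],[1,0,0,-0.15,0,0,0],[1,0,0,0,0,0,0]]

```text
t: 33.98
ee_pos: [556.6, 53.9, 117.7]
orientation: [-2.217, -2.224, 0.003]
ft_force: [-0.1, -0.3, -0.6]
width: 0.6
grasp_force: 0.0
```

Emit:
servo_tool:
  plan:
    - [[1,0,0,-0.08,0,0,0],[1,0,0,-0.05,0,0,0],[1,0,0,0,0,0,0]]

```text
t: 34.23
ee_pos: [557.4, 54.0, 115.9]
orientation: [2.218, 2.225, 0.0]
ft_force: [-7.8, -0.7, 22.9]
width: 0.5
grasp_force: 11.5
```

Emit:
servo_tool:
  plan:
    - [[1,0,0,0.9,0,0,0],[-1,0,0,0.9,0,0,0],[-1,-0.35,-0.7,0.6,0,0,0],[-1,-0.35,-0.7,0.6,0,0,0],[-1,-0.35,-0.7,0.6,0,0,0]]

```text
t: 34.65
ee_pos: [514.7, -30.6, 259.1]
orientation: [2.216, 2.226, 0.001]
ft_force: [0.4, -0.9, -0.1]
width: 23.4
grasp_force: 0.0
```

Emit:
servo_tool:
  plan:
    - [[-1,0,0,0,0,0,0],[-1,0,0,0,0,0,0],[-1,0,0,0,0,0,0],[-1,0,0,0,0,0,0]]

```text
t: 34.98
ee_pos: [515.2, -29.4, 256.6]
orientation: [-2.217, -2.225, 0.001]
ft_force: [-0.5, -0.7, -0.6]
width: 50.0
grasp_force: 0.0
```

```bash
python3 - <<'E'
from h import *
a,c=snap('wrist','w14');snap('scene','s14')
o=readout.get_obs();print(o['t'],o['ee_pos'],o['orientation'],o['qpos'])
th=-0.069;t=np.array([564,172.1]);R=np.array([[np.cos(th),-np.sin(th)],[np.sin(th),np.cos(th)]])
k=t+R@[-40,-172]
for n,p in dict(knobtop=(*k,86),disc=(*k,60),tab=(*(t+R@[0,-121]),36),zero=(*(t+R@[-85,-172]),31)).items():print(n,proj(c,p)[0])
cv2.imwrite('pics/c14.png',cv2.resize(a[:260,190:450],(780,780))[:600])
E
```

```text
35.0833 [515.17880483 -29.29692789 256.25554294] [-2.21588733e+00 -2.22489018e+00  1.69680619e-03] [-7.99296775e-02  3.28648256e-01  1.90494973e+00  1.70186349e-04
  9.09823830e-01 -8.40888984e-02]
knobtop [314.34493537 167.37198529]
disc [314.67067467 163.25255498]
tab [359.9142056  110.38517474]
zero [270.86092225 156.31987255]
```

View pics/c14.png

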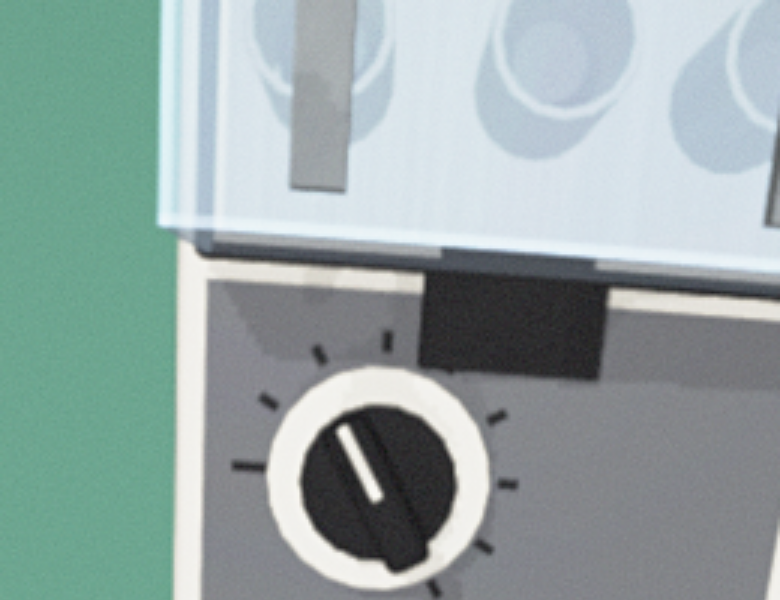

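The hood is shut: the tab lies flat at px (361,107), about where a shut hood should put it (360,110). The pointer runs from (377,500) to (343,428) in the crop, in line with the second short mark, so the timer starts at click 2. It needs three more clicks, 90° clockwise. I grip the bar across at +26° yaw.

Emit:
servo_tool:
  plan:
    - [[-1,-0.01,0.17,-0.1,0,0,1],[-1,-0.01,0.17,-0.1,0,0,1],[-1,-0.01,0.17,-0.1,0,0,1],[-1,-0.01,0.17,-0.1,0,0,1],[-1,-0.01,0.15,-0.1,0,0,1]]

```text
t: 35.5
ee_pos: [513.1, 4.2, 236.1]
orientation: [-1.676, -2.655, 0.001]
ft_force: [0.7, 0.5, 0.1]
width: 87.5
grasp_force: 0.0
```

Emit:
servo_tool:
  plan:
    - [[-1,0,0,-0.5,0,0,0.2],[-1,0,0,-0.5,0,0,0],[-1,0,0,-0.4,0,0,0],[-1,0,0,-0.3,0,0,0],[-1,0,0,0,0,0,0]]

```text
t: 35.92
ee_pos: [511.7, 3.8, 166.2]
orientation: [-1.657, -2.663, 0.005]
ft_force: [-0.3, -0.4, 0.4]
width: 88.1
grasp_force: 0.0
```

Emit:
servo_tool:
  plan:
    - [[-1,0,0,0,0,0,0],[-1,0,0,0,0,0,0]]

```text
t: 36.08
ee_pos: [513.5, 3.4, 169.4]
orientation: [-1.66, -2.667, 0.0]
ft_force: [0.2, -0.6, 0.3]
width: 87.5
grasp_force: 0.0
```

Emit:
servo_tool:
  plan:
    - [[-1,-0.01,0.01,-0.25,0,0,0],[-1,0,0,-0.24,0,0,0],[-1,0,0,0,0,0,0],[1,0,0,0,0,0,0],[1,0,0,0,0,0,0]]

```text
t: 36.5
ee_pos: [512.8, 3.4, 149.7]
orientation: [-1.661, -2.666, 0.0]
ft_force: [0.4, -0.4, -0.6]
width: 77.7
grasp_force: 0.0
```

Emit:
servo_tool:
  plan:
    - [[1,0,0,0,0,0,0],[1,0,0,0,0,0,0],[1,0,0,0,0,0,0],[1,0,0,0,0,0,0],[1,0,0,0,0,0,0]]

```text
t: 36.92
ee_pos: [512.9, 3.4, 149.8]
orientation: [1.661, 2.666, 0.0]
ft_force: [-0.4, -0.7, -0.2]
width: 44.3
grasp_force: 0.0
```

Emit:
servo_tool:
  plan:
    - [[1,0,0,0,0,0,0],[1,0,0,0,0,0,0],[1,0,0,0,0,0,0],[1,0,0,0,0,0,0],[1,0,0,0,0,0,0]]

```text
t: 37.33
ee_pos: [513.1, 3.5, 149.7]
orientation: [1.661, 2.666, 0.001]
ft_force: [-0.0, 1.5, -0.3]
width: 14.1
grasp_force: 30.0
```

Bar gripped (14.1 mm). Turning 90° clockwise.

Emit:
servo_tool:
  plan:
    - [[1,0,0,0,0,0,-0.9],[1,0,0,0,0,0,-0.9],[1,0,0,0,0,0,-0.9],[1,0,0,0,0,0,-0.9],[1,0,0,0,0,0,-0.9]]

```text
t: 37.75
ee_pos: [513.0, 3.5, 149.7]
orientation: [2.154, 2.287, 0.001]
ft_force: [0.7, 1.2, -0.8]
width: 13.8
grasp_force: 30.0
```

Emit:
servo_tool:
  plan:
    - [[1,0,0,0,0,0,-0.9],[1,0,0,0,0,0,-0.9],[1,0,0,0,0,0,-0.9],[1,0,0,0,0,0,-0.9],[1,0,0,0,0,0,-0.9]]

```text
t: 38.17
ee_pos: [513.0, 3.6, 149.7]
orientation: [2.558, 1.823, 0.001]
ft_force: [0.7, 0.1, -0.3]
width: 13.9
grasp_force: 30.0
```

Emit:
servo_tool:
  plan:
    - [[1,0,0,0,0,0,-0.9],[1,0,0,0,0,0,-0.9],[1,0,0,0,0,0,-0.9],[1,0,0,0,0,0,-0.9],[1,0,0,0,0,0,-0.9]]

```text
t: 38.58
ee_pos: [513.0, 3.6, 149.7]
orientation: [-2.865, -1.289, -0.001]
ft_force: [0.4, 0.2, -0.4]
width: 13.9
grasp_force: 30.0
```

Emit:
servo_tool:
  plan:
    - [[1,0,0,0,0,0,-0.9],[1,0,0,0,0,0,-0.9],[1,0,0,0,0,0,-0.9],[1,0,0,0,0,0,-0.9],[1,0,0,0,0,0,-0.9]]

```text
t: 39.0
ee_pos: [512.9, 3.6, 149.7]
orientation: [-3.061, -0.705, -0.0]
ft_force: [0.5, 1.7, 0.1]
width: 13.7
grasp_force: 30.0
```

Emit:
servo_tool:
  plan:
    - [[1,0,0,0,0,0,0],[1,0,0,0,0,0,0],[1,0,0,0,0,0,0]]

```text
t: 39.25
ee_pos: [513.0, 3.6, 149.7]
orientation: [-3.059, -0.714, -0.0]
ft_force: [1.2, 2.5, -0.3]
width: 14.2
grasp_force: 30.0
```

Emit:
servo_tool:
  plan:
    - [[-1,0,0,0,0,0,0],[-1,0,0,0,0,0,0],[-1,0,0,0,0,0,0],[-1,0,0,0,0,0,0],[-1,0,0,0,0,0,0]]

```text
t: 39.67
ee_pos: [512.8, 3.3, 149.7]
orientation: [3.06, 0.711, -0.0]
ft_force: [0.0, -0.6, 0.6]
width: 44.0
grasp_force: 0.0
```

Emit:
servo_tool:
  plan:
    - [[-1,0,0,0.6,0,0,0],[-1,0,0,0.9,0,0,0],[-1,0,0,0.9,0,0,0],[-1,-0.6,-0.3,0.7,0,0,0],[-1,0,0,0,0,0,0]]

```text
t: 40.08
ee_pos: [488.5, -9.4, 278.4]
orientation: [3.058, 0.711, 0.009]
ft_force: [-0.3, -0.1, 0.9]
width: 77.1
grasp_force: 0.0
```

Emit:
servo_tool:
  plan:
    - [[-1,0,0,0,0,0,0],[-1,0,0,0,0,0,0],[-1,0,0,0,0,0,0]]

```text
t: 40.33
ee_pos: [488.6, -8.4, 272.5]
orientation: [-3.06, -0.711, 0.003]
ft_force: [-0.3, 1.0, 0.2]
width: 87.9
grasp_force: 0.0
```

```bash
python3 - <<'E'
from h import *
a,c=snap('wrist','w15');s,_=snap('scene','s15');o=readout.get_obs();print(o['t'],o['ee_pos'])
th=-0.069;t=np.array([564,172.1]);R=np.array([[np.cos(th),-np.sin(th)],[np.sin(th),np.cos(th)]])
k=t+R@[-40,-172];p=proj(c,[(*k,86)])[0];print(p)
for n in range(9):
    f=n*np.pi/6;print(n,proj(c,[(*(t+R@(np.array([-40,-172])+18*np.array([-np.cos(f),np.sin(f)]))),86)])[0].round())
cv2.imwrite('pics/c15.png',np.hstack([cv2.resize(a[:240],(500,400),fx=0,fy=0) if 0 else a[:260,150:490],cv2.resize(s[60:260,280:480],(260,260))]))
E
```

```text
40.4333 [488.65621714  -8.41683862 272.26665915]
[318.52698773 170.90951855]
0 [309. 188.]
1 [301. 181.]
2 [298. 171.]
3 [301. 161.]
4 [308. 153.]
5 [319. 151.]
6 [329. 153.]
7 [336. 161.]
8 [339. 171.]
```

View pics/c15.png

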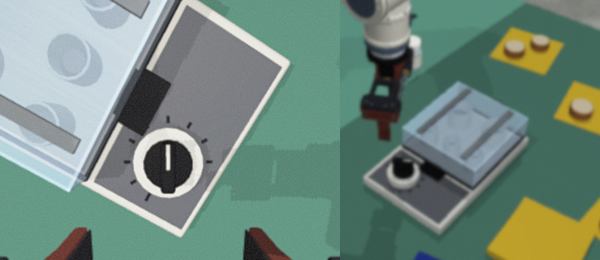

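The pointer points straight up in the image, at about px (318,148). Click 5 is predicted at (319,151) and its neighbours at (308,153) and (329,153), so it sits at click 5. The hood is flat shut over the five tubes and the gripper is clear.

```bash
python3 -c "
from h import *
print(close_job())"
```

```text
the job is handed in; nothing more can be done
None
```

The job is handed in: all five steel cutters are seated on spigots of their own width, the hood is shut, and the last image shows the timer pointer at the fifth click.

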